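Put up the long last post

ROBOT

A 6-joint arm with a two-finger parallel gripper is mounted at the origin on the work surface. World frame = base frame: x ahead of the robot, y to its left, z up, the work surface at z = 0. Lengths are in m, angles in rad, forces in N, time in s.
With the tool pointing down it reaches from about 0.325 to 0.75 m from the base axis. Payload 7.6 kg.
Tool frame: the origin (TCP) lies between the finger pads; the fingertips stand 25 mm ahead of it and the grasp point (between the pads) lies 6 mm ahead of it (env.tcp_to_tips is the distance from the TCP to the fingertips, in m); z points along the fingers, y is the line along which they close (so a half turn about z gives the same grasp; the last joint's range is limited). The gripper opens to 85 mm and grips with 20 to 120 N. Pads are 22 mm wide; open, the fingers measure 114 mm over their backs; the gripper's body (76 mm by 85 mm) begins 54 mm behind the grasp point. The pads swing forward as they close: fully open they stand 13 mm farther back than shut.
Start: joints at [1.25, 0.052, 1.401, -0, 1.689, -0.07], TCP at [0.13, 0.509, 0.256] pointing down, gripper open.
Joint ranges: [-2.9, 2.9], [-0.91, 2.17], [0.12, 2.37], [-1.06, 4.2], [0.26, 2.73], [-2.93, 2.93]. Speed limits (rad/s): [2.57, 2.57, 3.01, 3.14, 3.14, 3.14].

INTERFACE

Orientations are given as a 3x3 rotation matrix whose columns are the frame's x, y, z axes.
In Python, from rig import env, grab_frame, workorder gives the robot as it stands.
- The arm moves only by the tool play_rows, never from a script. Its argument "plan" is a list of rows, each an object with "travel": the shift along the tool's x, y, z normalised to -1 to 1, where 1 is 20 mm, a list of three; "delta_rot": the turn, a rotation vector about the tool's x, y, z normalised to -1 to 1, where 1 is 4 degrees, a list of three; "gripper": the opening, from 0 (shut) to 1 (fully open). In form: [{"travel": [x, y, z], "delta_rot": [rx, ry, rz], "gripper": gripper}, ...]. A call has exactly 10 rows; each row shifts and turns the commanded pose from where the row before left it, along the tool's axes as they then stand; what a row does not reach is not made up. A row lasts 1/12 s, in which the tool goes at most 41.7 mm and 7.16 degrees, less where a joint would pass 70% of its speed; a pose out of reach is approached as far as the arm can. A call with a number of a shift or a turn outside -1 to 1 is refused whole. A call with a gripper value outside its range is refused whole. The fingers move at their own pace and stop on an object; "squeeze" is the grip in N (left out, the last holds). Time passes only in rows, so rows that do not move let the fingers close, or fill a call up. It gives the time, the measured TCP pose, the force, the opening and the grip force at its end, in the units of the state.
- env.sense(): the state, without advancing time (a new reading comes with each control period).
- grab_frame(name): name is "scene" or "top" or "wrist"; returns a dict with "image" (384x512x3 uint8, red, green, blue), "range_z" (384x512 float32, m along the optical axis (not along the pixel's ray), 0 where there is no reading), "K" (3x3 intrinsics, pixels), "rvec" (rotation vector, rad) and "tvec" (3), from world to camera coordinates, as OpenCV has them; the wrist camera has in their place "hand_eye" (4x4, takes a point from camera to tool coordinates, whose origin is the TCP and whose axes are the flange's). Camera axes: x right, y down, z forward; pixel columns grow to the right and rows downward; lengths in m; the calibration is good to about 2 mm. A picture is of the moment at which its call begins: read the wrist's pose just before it.
- workorder.job_done(): hands the job in; it is judged then, once.
The state is a dict: "t": time; "joints": joint angles; "dq": joint speeds; "joint_torque": joint torques, N m; "position": TCP position; "eef_rot": TCP orientation; "wrist_force": force on the tool from outside, world axes, zero at the start; "torque": the same for the moment, N m; "width": opening from 0.0 (shut) to 1.0 (fully open); "gripper_force": force on a finger pad.
Only numpy, scipy, OpenCV 4.12 (cv2) and the standard library are available. Lean on these libraries where they do the work, as an engineer would, in place of code of your own. Each camera call takes 0.05 s, during which the arm holds its last target. There are 200 camera calls.

TASK

Two fold-down posts for holding shoe lasts are screwed to the shoemaker's bench, both folded flat. Swing the longer post up and over past upright, until it leans back on its stop and stays up by itself, then let go of it. Leave the shorter post folded down.

Things in the scene. Friction and masses are not known exactly. Their poses are not given: they have to be found in the camera images.
- long_head (a point): Centre of the round boss (disc 28 mm across, 24 mm wide along the hinge axis) at the free end of the LONG post, a 20 x 20 mm steel bar of 0.25 to 0.5 kg; 170 mm from the hinge. Grip it over the 24 mm, fingers closing along the hinge axis; the post can turn between the pads. A 12 mm pin ends 30 mm beyond the centre. Folded: 45 mm above the bench, over a base plate 8 mm thick, 76 mm wide.
- long_hinge (a point): Middle of the long post's hinge, 45 mm above the bench, between dark cheeks 36 mm wide overall and 58 mm high, on a dark green plate screwed to the bench. Its x axis is the hinge axis; y points level to where the folded post's boss lies; z is up. The boss swings from +y over the top to the -y side, where a dark stop plate (to about 88 mm high) catches the bar.
- long_post (a joint): Angle of the long post, rad: 0 folded flat (its start), 1.57 upright, 1.92 leaning 20 degrees past upright on its stop. The hinge is free, with slight drag and no spring: short of upright the post falls back flat by its own weight, past upright it falls on to the stop and stays.
- short_post (a joint): Angle of the SHORT post, rad: 0 folded flat (its start; it stays there by its weight). Same make as the long one, but its boss is 100 mm from the hinge; on its own stand to the left or right of the long one, about 300 mm away (250 at least). Each stand is turned up to 30 degrees either way from its folded post pointing to the robot's left (+y).
Not all that is in view belongs to the job. Leave any blue or yellow look-alike of the part that bears short_post alone.

How it is judged:
By the outcome, as a careful person would: the job done as asked, in the order asked, and still so for the second after the job is handed in, with the robot touching nothing.
It also fails if it takes over 35 s, if anything falls off the work surface, if the arm or the gripper's body presses on something with over 40 N, if the wrist force passes 120 N, or if a joint passes its speed limit or range.

## Working session

There is one attempt and no reset: what is moved stays moved. The work goes in short steps, Python scripts to look and compute and a tool call to move; the robot and the scene stay as the last step left them, time stands still between calls to the robot, and variables do not carry over. Pictures are saved under pics/ and viewed, at most 10 in all, crops included, and the job is handed in when it is done.

Besides the shell and the picture viewer there is one more tool, called after ">>>" in YAML: its name, and indented under it one key for each argument. play_rows: Moves the arm, as the interface text tells. Its arguments: {"type":"object","properties":{"plan":{"type":"array"},"squeeze":{"type":"number"}},"required":["plan"]}

```bash
mkdir -p pics; ls
python3 - <<'E'
from rig import env, grab_frame
import cv2,numpy as np
s=env.sense();print(s['t'],s['position'],s['eef_rot'],s['width'])
for n in("scene","top"):
    f=grab_frame(n);np.savez(f'{n}.npz',**f);cv2.imwrite(f'pics/{n}0.png',f['image'][:,:,::-1])
    R=cv2.Rodrigues(f['rvec'])[0];print(n,f['K'],-R.T@f['tvec'].ravel(),R)
E
```

```text
pics
0.0 [0.13018451 0.50833566 0.25547286] [[-9.68707142e-01  2.48205994e-01 -5.07069143e-04]
 [ 2.48206482e-01  9.68706011e-01 -1.48583935e-03]
 [ 1.22406695e-04 -1.56520104e-03 -9.99998768e-01]] 1.0029532035361248
scene [[368.13510117   0.         256.55461802]
 [  0.         368.13510117 194.3207901 ]
 [  0.           0.           1.        ]] [0.71124152 0.4206053  0.71967131] [[-0.83063607  0.55679581  0.00470492]
 [ 0.44052202  0.6622983  -0.60605389]
 [-0.34056433 -0.5013376  -0.79540968]]
top [[479.77086569   0.         263.04597628]
 [  0.         479.77086569 201.19942071]
 [  0.           0.           1.        ]] [ 0.30998152 -0.00298865  1.19829125] [[-0.00749942 -0.99987335  0.01403707]
 [-0.99693406  0.00638255 -0.07798551]
 [ 0.07788604 -0.01457888 -0.99685567]]
```

View pics/scene0.png

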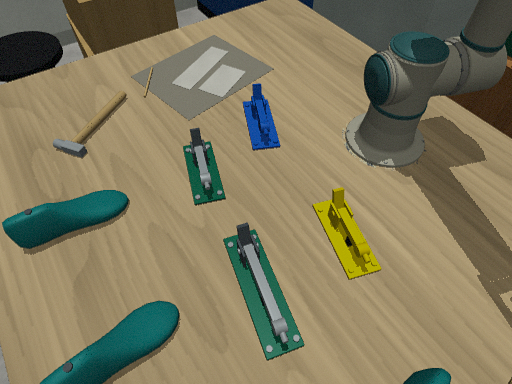

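View pics/top0.png

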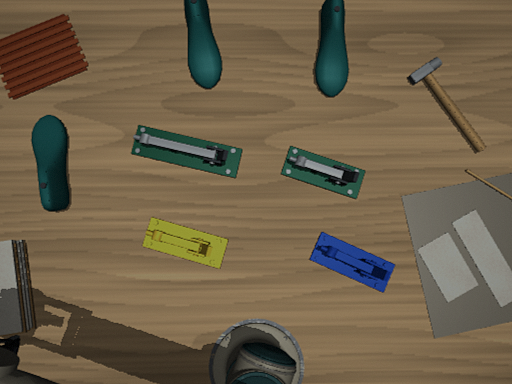

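Scene view: the long post's boss is at about (280,325) and its cheeks at (247,240). In the top view the boss is at about (145,141) and the cheeks at (218,156). The short post, at top (325,170), lies to the right. I'll measure using the depth from both views.

```bash
cat > h.py <<'E'
import numpy as np,cv2
def cloud(f):
    v,u=np.mgrid[:384,:512];z=f['range_z'];K=f['K']
    P=np.stack([(u-K[0,2])/K[0,0]*z,(v-K[1,2])/K[1,1]*z,z],-1)
    if 'rvec' in f:
        R=cv2.Rodrigues(f['rvec'])[0];return (P-f['tvec'].ravel())@R
    return P
E
python3 - <<'E'
from h import *
for n,roi in(('scene',(215,220,305,365)),('top',(125,118,250,185))):
    f=np.load(n+'.npz');P=cloud(f);im=f['image']
    x0,y0,x1,y1=roi;p=P[y0:y1,x0:x1].reshape(-1,3);c=im[y0:y1,x0:x1].reshape(-1,3).astype(int)
    hsv=cv2.cvtColor(im,cv2.COLOR_RGB2HSV)[y0:y1,x0:x1].reshape(-1,3).astype(int)
    gr=(hsv[:,0]>60)&(hsv[:,0]<100)&(hsv[:,1]>100)
    print(n,'bench z',np.median(p[(hsv[:,0]<30)&(hsv[:,1]>60),2]),'plate z',np.median(p[gr,2]))
    print(' plate rect',cv2.minAreaRect(p[gr&(abs(p[:,2]-.008)<.008),:2].astype(np.float32)))
    b=p[(p[:,2]>.04)&(p[:,2]<.075)&(p[:,1]>.02)]
    m,ev=b.mean(0),np.linalg.svd((b-b.mean(0))[:,:2],full_matrices=False)[2][0]
    ev*=np.sign(ev[1]);print(' dir',ev,np.degrees(np.arctan2(ev[1],ev[0])),'mean',m)
    t=(p[:,:2]-m[:2])@ev;w=(p[:,:2]-m[:2])@[ev[1],-ev[0]];hi=(p[:,2]>.025)
    for a in np.arange(-.14,.16,.01):
        k=hi&(t>=a)&(t<a+.01)&(abs(w)<.03)
        if k.sum()>2: print('  %.2f n%d w %.3f..%.3f zmax %.3f zmed %.3f  gray %d'%(a,k.sum(),w[k].min(),w[k].max(),p[k,2].max(),np.median(p[k,2]),np.median(c[k])))
im=np.load('top.npz')['image'][110:195,120:255];a=cv2.resize(im,None,fx=4,fy=4,interpolation=3)
im=np.load('scene.npz')['image'][215:365,210:310];b=cv2.resize(im,None,fx=2.27,fy=2.27,interpolation=3)[:340]
cv2.imwrite('pics/crop.png',np.hstack([a,b])[:,:,::-1])
E
```

```text
scene bench z 0.000754576597323907 plate z 0.008797645328259635
 plate rect ((0.5328759551048279, 0.17254388332366943), (0.27005019783973694, 0.07524526864290237), 76.49299621582031)
 dir [0.2338734  0.97226706] 76.47477709522803 mean [0.53626272 0.18067666 0.05524022]
  -0.12 n34 w -0.013..0.011 zmax 0.089 zmed 0.087  gray 69
  -0.11 n128 w -0.016..0.014 zmax 0.090 zmed 0.077  gray 45
  -0.10 n136 w -0.019..0.017 zmax 0.068 zmed 0.056  gray 47
  -0.09 n59 w -0.022..0.021 zmax 0.061 zmed 0.056  gray 85
  -0.08 n100 w -0.023..0.021 zmax 0.060 zmed 0.055  gray 110
  -0.07 n103 w -0.019..0.017 zmax 0.061 zmed 0.055  gray 73
  -0.06 n74 w -0.016..0.015 zmax 0.059 zmed 0.055  gray 141
  -0.05 n48 w -0.011..0.009 zmax 0.058 zmed 0.056  gray 148
  -0.04 n54 w -0.011..0.009 zmax 0.058 zmed 0.055  gray 149
  -0.03 n55 w -0.010..0.009 zmax 0.059 zmed 0.056  gray 149
  -0.02 n56 w -0.010..0.009 zmax 0.058 zmed 0.055  gray 151
  -0.01 n52 w -0.011..0.009 zmax 0.058 zmed 0.055  gray 153
  0.00 n58 w -0.011..0.009 zmax 0.059 zmed 0.056  gray 155
  0.01 n59 w -0.011..0.009 zmax 0.058 zmed 0.055  gr
[... 1641 characters left out ...]
.01 n36 w -0.009..0.011 zmax 0.058 zmed 0.053  gray 128
  0.02 n38 w -0.010..0.010 zmax 0.058 zmed 0.052  gray 127
  0.03 n39 w -0.009..0.011 zmax 0.059 zmed 0.053  gray 127
  0.04 n38 w -0.009..0.011 zmax 0.058 zmed 0.053  gray 127
  0.05 n40 w -0.009..0.011 zmax 0.056 zmed 0.053  gray 126
  0.06 n36 w -0.009..0.010 zmax 0.058 zmed 0.053  gray 125
  0.07 n38 w -0.010..0.010 zmax 0.059 zmed 0.054  gray 124
  0.08 n50 w -0.012..0.012 zmax 0.060 zmed 0.054  gray 103
  0.09 n42 w -0.012..0.013 zmax 0.062 zmed 0.056  gray 121
  0.10 n31 w -0.012..0.012 zmax 0.059 zmed 0.052  gray 81
  0.11 n21 w -0.006..0.006 zmax 0.053 zmed 0.048  gray 91
  0.12 n6 w -0.005..0.004 zmax 0.052 zmed 0.049  gray 94
```

View pics/crop.png

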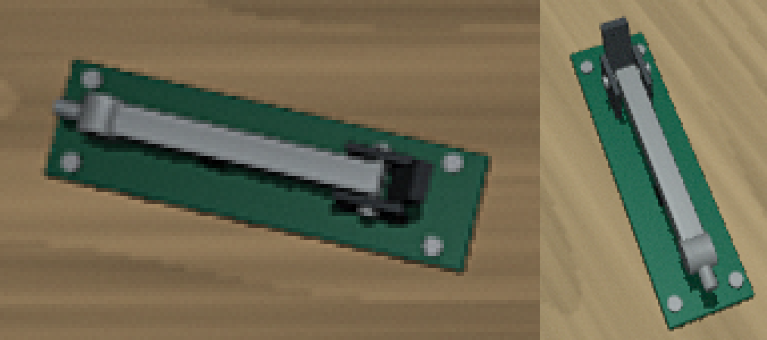

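The crop shows the boss at top pixel (144,138), with its pin to the left, and the hinge bolts at about (214,155). The two views agree on these values:
- Bar direction is 76.4°.
- Bar top is at z≈0.055, so the axis is at 0.045 as it should be.
- The boss is near (0.555,0.267), and the hinge is 170 mm back, between the cheeks.

I'll move above the boss and turn the tool so its y lies along the hinge axis.

>>> play_rows:
  plan:
    - {"travel":[-1,-0.29,0],"delta_rot":[0,0,0],"gripper":1}
    - {"travel":[-1,-0.29,0],"delta_rot":[0,0,0],"gripper":1}
    - {"travel":[-1,-0.29,0],"delta_rot":[0,0,0],"gripper":1}
    - {"travel":[-1,-0.29,0],"delta_rot":[0,0,0],"gripper":1}
    - {"travel":[-1,-0.29,0],"delta_rot":[0,0,0],"gripper":1}
    - {"travel":[-1,-0.29,0],"delta_rot":[0,0,0],"gripper":1}
    - {"travel":[-1,-0.29,0],"delta_rot":[0,0,0],"gripper":1}
    - {"travel":[-1,-0.29,0],"delta_rot":[0,0,0],"gripper":1}
    - {"travel":[-1,-0.29,0],"delta_rot":[0,0,0],"gripper":1}
    - {"travel":[-1,-0.29,0],"delta_rot":[0,0,0],"gripper":1}

```text
t: 0.93
position: [0.3103, 0.402, 0.2559]
eef_rot: [[-0.969, 0.248, -0.001], [0.248, 0.969, -0.001], [0.0, -0.001, -1.0]]
wrist_force: [0.0, -0.5, 0.3]
width: 0.999
gripper_force: 0.0
```

>>> play_rows:
  plan:
    - {"travel":[-1,-0.29,0],"delta_rot":[0,0,0],"gripper":1}
    - {"travel":[-1,-0.29,0],"delta_rot":[0,0,0],"gripper":1}
    - {"travel":[-1,-0.29,0],"delta_rot":[0,0,0],"gripper":1}
    - {"travel":[-1,-0.29,0],"delta_rot":[0,0,0],"gripper":1}
    - {"travel":[-1,-0.29,0],"delta_rot":[0,0,0],"gripper":1}
    - {"travel":[-1,-0.29,0],"delta_rot":[0,0,0],"gripper":1}
    - {"travel":[-1,-0.29,0],"delta_rot":[0,0,0],"gripper":1}
    - {"travel":[-1,-0.29,0],"delta_rot":[0,0,0],"gripper":1}
    - {"travel":[-1,-0.29,0],"delta_rot":[0,0,0],"gripper":1}
    - {"travel":[-1,-0.29,0],"delta_rot":[0,0,0],"gripper":1}

```text
t: 1.77
position: [0.4897, 0.2963, 0.2558]
eef_rot: [[-0.969, 0.248, -0.001], [0.248, 0.969, -0.0], [0.001, -0.001, -1.0]]
wrist_force: [-0.1, -0.0, -0.7]
width: 1.001
gripper_force: 0.0
```

>>> play_rows:
  plan:
    - {"travel":[0,0,0],"delta_rot":[0,0,1],"gripper":1}
    - {"travel":[0,0,0],"delta_rot":[0,0,1],"gripper":1}
    - {"travel":[0,0,0],"delta_rot":[0,0,1],"gripper":1}
    - {"travel":[0,0,0],"delta_rot":[0,0,1],"gripper":1}
    - {"travel":[0,0,0],"delta_rot":[0,0,1],"gripper":1}
    - {"travel":[0,0,0],"delta_rot":[0,0,1],"gripper":1}
    - {"travel":[0,0,0],"delta_rot":[0,0,1],"gripper":1}
    - {"travel":[0,0,0],"delta_rot":[0,0,1],"gripper":1}
    - {"travel":[0,0,0],"delta_rot":[0,0,1],"gripper":1}
    - {"travel":[0,0,0],"delta_rot":[0,0,1],"gripper":1}

```text
t: 2.6
position: [0.4888, 0.2969, 0.2557]
eef_rot: [[-0.58, 0.815, -0.001], [0.815, 0.58, -0.0], [0.0, -0.001, -1.0]]
wrist_force: [0.1, 0.2, 0.2]
width: 1.003
gripper_force: 0.0
```

>>> play_rows:
  plan:
    - {"travel":[0,0,0],"delta_rot":[0,0,1],"gripper":1}
    - {"travel":[0,0,0],"delta_rot":[0,0,1],"gripper":1}
    - {"travel":[0,0,0],"delta_rot":[0,0,1],"gripper":1}
    - {"travel":[0,0,0],"delta_rot":[0,0,1],"gripper":1}
    - {"travel":[0,0,0],"delta_rot":[0,0,1],"gripper":1}
    - {"travel":[0,0,0],"delta_rot":[0,0,1],"gripper":1}
    - {"travel":[0,0,0],"delta_rot":[0,0,1],"gripper":1}
    - {"travel":[0,0,0],"delta_rot":[0,0,1],"gripper":1}
    - {"travel":[0,0,0],"delta_rot":[0,0,1],"gripper":1}
    - {"travel":[0,0,0],"delta_rot":[0,0,1],"gripper":1}

```text
t: 3.43
position: [0.4888, 0.2969, 0.2557]
eef_rot: [[0.08, 0.997, -0.001], [0.997, -0.08, -0.0], [-0.001, -0.001, -1.0]]
wrist_force: [0.2, 0.2, -0.2]
width: 0.997
gripper_force: 0.0
```

>>> play_rows:
  plan:
    - {"travel":[-0.25,0.7,0],"delta_rot":[0,0,1],"gripper":1}
    - {"travel":[-0.25,0.7,0],"delta_rot":[0,0,1],"gripper":1}
    - {"travel":[-0.25,0.7,0],"delta_rot":[0,0,0.3],"gripper":1}
    - {"travel":[-0.25,0.7,0],"delta_rot":[0,0,0],"gripper":1}
    - {"travel":[0,0.6,0],"delta_rot":[0,0,0],"gripper":1}
    - {"travel":[0,0,0],"delta_rot":[0,0,0],"gripper":1}
    - {"travel":[0,0,0],"delta_rot":[0,0,0],"gripper":1}
    - {"travel":[0,0,0],"delta_rot":[0,0,0],"gripper":1}
    - {"travel":[0,0,0],"delta_rot":[0,0,0],"gripper":1}
    - {"travel":[0,0,0],"delta_rot":[0,0,0],"gripper":1}

```text
t: 4.27
position: [0.5519, 0.2654, 0.2565]
eef_rot: [[0.234, 0.972, 0.0], [0.972, -0.234, 0.0], [0.0, 0.0, -1.0]]
wrist_force: [0.7, 0.1, -0.2]
width: 0.997
gripper_force: 0.0
```

Run:
```python
from rig import env, grab_frame
from h import *
s=env.sense();print(s['t'],s['position'],s['eef_rot'].round(4),s['joints'],s['wrist_force'])
f=grab_frame('wrist');H=f['hand_eye'];print(H.round(4),f['K'][0])
P=cloud(f);ok=(f['range_z']>0.05);P=P@H[:3,:3].T+H[:3,3];P=P@np.array(s['eef_rot']).T+s['position']
np.savez('w1.npz',P=P,image=f['image'],ok=ok)
cv2.imwrite('pics/w1.png',f['image'][:,:,::-1])
```

```text
4.2667 [0.5519041  0.26542516 0.2564895 ] [[ 2.338e-01  9.723e-01  1.000e-04]
 [ 9.723e-01 -2.338e-01  2.000e-04]
 [ 2.000e-04  0.000e+00 -1.000e+00]] [3.87922596e-01 3.01379418e-01 1.12070343e+00 1.44882177e-04
 1.71935176e+00 6.23905081e-01] [ 0.66281382  0.09601687 -0.21463449]
[[-3.000e-04 -9.502e-01 -3.115e-01  8.040e-02]
 [ 1.000e+00 -4.000e-04  1.000e-04 -1.000e-04]
 [-2.000e-04 -3.115e-01  9.502e-01 -1.176e-01]
 [ 0.000e+00  0.000e+00  0.000e+00  1.000e+00]] [269.11085646   0.         257.17424722]
```

View pics/w1.png

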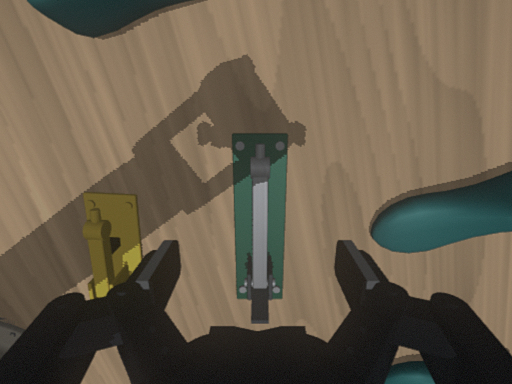

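The wrist view shows the boss at about (260,166), the pin tip at (260,145) and the stop at (260,305). The bar lines up with the tool. I'll measure from this close view.

Run:
```python
from h import *
d=np.load('w1.npz');P=d['P'];p=P[120:330,225:300].reshape(-1,3)
g=P[135:290,234:244].reshape(-1,3);print('plate z',np.median(g[:,2]),'bench',np.median(P[150:200,320:360,2]))
th=np.radians(76.4)
b=p[(p[:,2]>.04)&(p[:,2]<.075)];b=b[(b[:,1]>.13)&(b[:,1]<.24)]
ev=np.linalg.svd((b-b.mean(0))[:,:2],full_matrices=False)[2][0];ev*=np.sign(ev[1]);m=b[:,:2].mean(0)
print('dir',np.degrees(np.arctan2(ev[1],ev[0])),m,'z',np.median(b[:,2]))
t=(p[:,:2]-m)@ev;w=(p[:,:2]-m)@[ev[1],-ev[0]];hi=p[:,2]>.025
for a in np.arange(-.15,.14,.005):
    k=hi&(t>=a)&(t<a+.005)&(abs(w)<.03)
    if k.sum()>2: print('%.3f n%d w %.3f..%.3f zmax %.3f zmed %.3f xy %s'%(a,k.sum(),w[k].min(),w[k].max(),p[k,2].max(),np.median(p[k,2]),(m+a*ev).round(4)))
```

```text
plate z 0.007962150736656959 bench 7.595771153928732e-05
dir 76.14879945717806 [0.53681136 0.18728311] z 0.054927317098976164
-0.130 n3 w -0.009..0.012 zmax 0.085 zmed 0.084 xy [0.5057 0.0611]
-0.125 n33 w -0.011..0.011 zmax 0.087 zmed 0.086 xy [0.5069 0.0659]
-0.120 n63 w -0.011..0.011 zmax 0.089 zmed 0.087 xy [0.5081 0.0708]
-0.115 n197 w -0.015..0.017 zmax 0.089 zmed 0.079 xy [0.5093 0.0756]
-0.110 n197 w -0.016..0.018 zmax 0.076 zmed 0.064 xy [0.5105 0.0805]
-0.105 n159 w -0.016..0.018 zmax 0.061 zmed 0.052 xy [0.5117 0.0853]
-0.100 n31 w -0.016..0.018 zmax 0.059 zmed 0.057 xy [0.5129 0.0902]
-0.095 n57 w -0.021..0.022 zmax 0.059 zmed 0.055 xy [0.5141 0.095 ]
-0.090 n97 w -0.021..0.022 zmax 0.059 zmed 0.055 xy [0.5153 0.0999]
-0.085 n102 w -0.021..0.022 zmax 0.059 zmed 0.055 xy [0.5165 0.1048]
-0.080 n72 w -0.017..0.017 zmax 0.060 zmed 0.055 xy [0.5177 0.1096]
-0.075 n79 w -0.017..0.017 zmax 0.059 zmed 0.056 xy [0.5189 0.1145]
-0.070 n168 w -0.018..0.018 zmax 0.059 zmed 0.050 xy [0.5201 0.1193]
-0.065 n41 w -0.009..0.009 zmax 0.056 zmed 0.055 xy [0.5213 0.1242]
-0.060 n45 w -0.00
[... 1637 characters left out ...]
7 zmed 0.055 xy [0.5512 0.2455]
0.065 n69 w -0.012..0.011 zmax 0.057 zmed 0.055 xy [0.5524 0.2504]
0.070 n63 w -0.012..0.010 zmax 0.058 zmed 0.056 xy [0.5536 0.2552]
0.075 n75 w -0.012..0.010 zmax 0.061 zmed 0.059 xy [0.5548 0.2601]
0.080 n77 w -0.012..0.010 zmax 0.060 zmed 0.059 xy [0.556 0.265]
0.085 n174 w -0.015..0.010 zmax 0.306 zmed 0.304 xy [0.5572 0.2698]
0.090 n181 w -0.015..0.010 zmax 0.306 zmed 0.055 xy [0.5584 0.2747]
0.095 n39 w -0.006..0.004 zmax 0.052 zmed 0.050 xy [0.5596 0.2795]
0.100 n35 w -0.006..0.004 zmax 0.052 zmed 0.050 xy [0.5608 0.2844]
0.105 n41 w -0.006..0.004 zmax 0.052 zmed 0.050 xy [0.5619 0.2892]
0.110 n9 w -0.006..0.004 zmax 0.050 zmed 0.048 xy [0.5631 0.2941]
```

The boss is at (0.5555,0.267,0.045) and the hinge at (0.516,0.102,0.045). They are 170 mm apart, the bolts are centred on the hinge, and the plate top is at 8 mm, so all three checks hold. I'll descend and grip.

>>> play_rows:
  plan:
    - {"travel":[0.12,0.16,1],"delta_rot":[0,0,0],"gripper":1}
    - {"travel":[0,0,1],"delta_rot":[0,0,0],"gripper":1}
    - {"travel":[0,0,1],"delta_rot":[0,0,0],"gripper":1}
    - {"travel":[0,0,1],"delta_rot":[0,0,0],"gripper":1}
    - {"travel":[0,0,1],"delta_rot":[0,0,0],"gripper":1}
    - {"travel":[0,0,1],"delta_rot":[0,0,0],"gripper":1}
    - {"travel":[0,0,1],"delta_rot":[0,0,0],"gripper":1}
    - {"travel":[0,0,1],"delta_rot":[0,0,0],"gripper":1}
    - {"travel":[0,0,1],"delta_rot":[0,0,0],"gripper":1}
    - {"travel":[0,0,1],"delta_rot":[0,0,0],"gripper":1}

```text
t: 5.15
position: [0.5558, 0.2669, 0.0556]
eef_rot: [[0.234, 0.972, 0.0], [0.972, -0.234, 0.0], [0.0, 0.0, -1.0]]
wrist_force: [0.0, 0.0, 0.5]
width: 0.997
gripper_force: 0.0
```

>>> play_rows:
  plan:
    - {"travel":[0,0,0.2],"delta_rot":[0,0,0],"gripper":0.6}
    - {"travel":[0,0,0],"delta_rot":[0,0,0],"gripper":0.4}
    - {"travel":[0,0,0],"delta_rot":[0,0,0],"gripper":0.2}
    - {"travel":[0,0,0],"delta_rot":[0,0,0],"gripper":0}
    - {"travel":[0,0,0],"delta_rot":[0,0,0],"gripper":0}
    - {"travel":[0,0,0],"delta_rot":[0,0,0],"gripper":0}
    - {"travel":[0,0,0],"delta_rot":[0,0,0],"gripper":0}
    - {"travel":[0,0,0],"delta_rot":[0,0,0],"gripper":0}
    - {"travel":[0,0,0],"delta_rot":[0,0,0],"gripper":0}
    - {"travel":[0,0,0],"delta_rot":[0,0,0],"gripper":0}
  squeeze: 40

```text
t: 5.98
position: [0.5557, 0.2674, 0.0544]
eef_rot: [[0.234, 0.972, -0.0], [0.972, -0.234, 0.001], [0.001, -0.001, -1.0]]
wrist_force: [-7.8, -0.1, 6.8]
width: 0.269
gripper_force: 41.3
```

The grip is good: 0.269 × 85 mm ≈ 23 mm, the boss width. Next I'll work out the arc rows.

```bash
python3 -c "
import numpy as np
p=np.linspace(0,1.88,31);u=.17*np.cos(p)/.02;h=.17*np.sin(p)/.02
for a,b,c in zip(np.diff(u),-np.diff(h),p[1:]):print('%.2f %.2f  %.2f'%(a,b,c))"
```

```text
-0.02 -0.53  0.06
-0.05 -0.53  0.13
-0.08 -0.53  0.19
-0.12 -0.52  0.25
-0.15 -0.51  0.31
-0.18 -0.50  0.38
-0.21 -0.49  0.44
-0.24 -0.47  0.50
-0.27 -0.46  0.56
-0.30 -0.44  0.63
-0.33 -0.42  0.69
-0.35 -0.40  0.75
-0.38 -0.38  0.81
-0.40 -0.35  0.88
-0.42 -0.33  0.94
-0.44 -0.30  1.00
-0.46 -0.27  1.07
-0.47 -0.24  1.13
-0.49 -0.21  1.19
-0.50 -0.18  1.25
-0.51 -0.15  1.32
-0.52 -0.12  1.38
-0.53 -0.09  1.44
-0.53 -0.05  1.50
-0.53 -0.02  1.57
-0.53 0.01  1.63
-0.53 0.05  1.69
-0.53 0.08  1.75
-0.52 0.11  1.82
-0.51 0.15  1.88
```

>>> play_rows:
  plan:
    - {"travel":[-0.02,0,-0.53],"delta_rot":[0,0,0],"gripper":0}
    - {"travel":[-0.05,0,-0.53],"delta_rot":[0,0,0],"gripper":0}
    - {"travel":[-0.08,0,-0.53],"delta_rot":[0,0,0],"gripper":0}
    - {"travel":[-0.12,0,-0.52],"delta_rot":[0,0,0],"gripper":0}
    - {"travel":[-0.15,0,-0.51],"delta_rot":[0,0,0],"gripper":0}
    - {"travel":[-0.18,0,-0.5],"delta_rot":[0,0,0],"gripper":0}
    - {"travel":[-0.21,0,-0.49],"delta_rot":[0,0,0],"gripper":0}
    - {"travel":[-0.24,0,-0.47],"delta_rot":[0,0,0],"gripper":0}
    - {"travel":[-0.27,0,-0.46],"delta_rot":[0,0,0],"gripper":0}
    - {"travel":[-0.3,0,-0.44],"delta_rot":[0,0,0],"gripper":0}

```text
t: 6.82
position: [0.5477, 0.2346, 0.1525]
eef_rot: [[0.235, 0.972, -0.002], [0.972, -0.235, -0.0], [-0.001, -0.002, -1.0]]
wrist_force: [-4.4, 0.2, -6.1]
width: 0.272
gripper_force: 39.4
```

Tracking matches the arc and forces are small, so I'll continue.

>>> play_rows:
  plan:
    - {"travel":[-0.33,-0.05,-0.42],"delta_rot":[0,0,0],"gripper":0}
    - {"travel":[-0.35,0,-0.4],"delta_rot":[0,0,0],"gripper":0}
    - {"travel":[-0.38,0,-0.38],"delta_rot":[0,0,0],"gripper":0}
    - {"travel":[-0.4,0,-0.35],"delta_rot":[0,0,0],"gripper":0}
    - {"travel":[-0.42,0,-0.33],"delta_rot":[0,0,0],"gripper":0}
    - {"travel":[-0.44,0,-0.3],"delta_rot":[0,0,0],"gripper":0}
    - {"travel":[-0.46,0,-0.27],"delta_rot":[0,0,0],"gripper":0}
    - {"travel":[-0.47,0,-0.24],"delta_rot":[0,0,0],"gripper":0}
    - {"travel":[-0.49,0,-0.21],"delta_rot":[0,0,0],"gripper":0}
    - {"travel":[-0.5,0,-0.18],"delta_rot":[0,0,0],"gripper":0}

```text
t: 7.65
position: [0.5278, 0.1523, 0.2147]
eef_rot: [[0.235, 0.972, 0.002], [0.972, -0.235, 0.001], [0.001, 0.002, -1.0]]
wrist_force: [4.9, 1.7, -2.4]
width: 0.276
gripper_force: 39.6
```

>>> play_rows:
  plan:
    - {"travel":[-0.51,0,-0.15],"delta_rot":[0,0,0],"gripper":0}
    - {"travel":[-0.52,0,-0.12],"delta_rot":[0,0,0],"gripper":0}
    - {"travel":[-0.53,0,-0.09],"delta_rot":[0,0,0],"gripper":0}
    - {"travel":[-0.53,0,-0.05],"delta_rot":[0,0,0],"gripper":0}
    - {"travel":[-0.53,0,-0.02],"delta_rot":[0,0,0],"gripper":0}
    - {"travel":[-0.53,0,0.01],"delta_rot":[0,0,0],"gripper":0}
    - {"travel":[-0.53,0,0.05],"delta_rot":[0,0,0],"gripper":0}
    - {"travel":[-0.53,0,0.08],"delta_rot":[0,0,0],"gripper":0}
    - {"travel":[-0.52,0,0.11],"delta_rot":[0,0,0],"gripper":0}
    - {"travel":[-0.4,0,0.12],"delta_rot":[0,0,0],"gripper":0}

```text
t: 8.48
position: [0.5037, 0.052, 0.2161]
eef_rot: [[0.235, 0.972, 0.003], [0.972, -0.235, -0.0], [0.001, 0.003, -1.0]]
wrist_force: [4.5, -0.4, 7.2]
width: 0.271
gripper_force: 42.9
```

Run:
```python
from rig import env, grab_frame
import cv2
s=env.sense();print(s['t'],s['position'],s['wrist_force'],s['width'],s['gripper_force'])
cv2.imwrite('pics/s2.png',grab_frame('scene')['image'][:,:,::-1])
```

```text
8.4833 [0.5037356  0.05197458 0.21614414] [ 4.49202518 -0.43731811  7.18432638] 0.2709382219774201 42.932665944099426
```

View pics/s2.png

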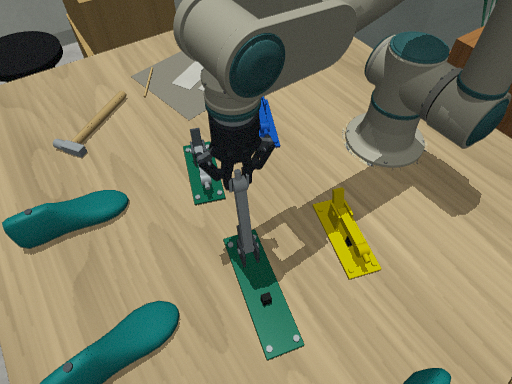

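The scene view shows the post gripped at about (240,180) and leaning past upright, at roughly 1.87 rad. The short post is still flat. I'll open, let the post settle, then retreat upward.

>>> play_rows:
  plan:
    - {"travel":[0,0,0],"delta_rot":[0,0,0],"gripper":0.4}
    - {"travel":[0,0,0],"delta_rot":[0,0,0],"gripper":0.6}
    - {"travel":[0,0,0],"delta_rot":[0,0,0],"gripper":0.8}
    - {"travel":[0,0,0],"delta_rot":[0,0,0],"gripper":1}
    - {"travel":[0,0,0],"delta_rot":[0,0,0],"gripper":1}
    - {"travel":[0,0,0],"delta_rot":[0,0,0],"gripper":1}
    - {"travel":[0,0,0],"delta_rot":[0,0,0],"gripper":1}
    - {"travel":[0,0,0],"delta_rot":[0,0,0],"gripper":1}
    - {"travel":[0,0,0],"delta_rot":[0,0,0],"gripper":1}
    - {"travel":[0,0,0],"delta_rot":[0,0,0],"gripper":1}

```text
t: 9.37
position: [0.5035, 0.0533, 0.2147]
eef_rot: [[0.235, 0.972, 0.0], [0.972, -0.235, 0.0], [0.0, 0.0, -1.0]]
wrist_force: [-0.2, -0.9, 0.3]
width: 1.0
gripper_force: 0.0
```

>>> play_rows:
  plan:
    - {"travel":[0,0,-0.5],"delta_rot":[0,0,0],"gripper":1}
    - {"travel":[0,0,-0.8],"delta_rot":[0,0,0],"gripper":1}
    - {"travel":[0,0,-0.8],"delta_rot":[0,0,0],"gripper":1}
    - {"travel":[0,0,-0.8],"delta_rot":[0,0,0],"gripper":1}
    - {"travel":[0,0,-0.8],"delta_rot":[0,0,0],"gripper":1}
    - {"travel":[0,0,-0.8],"delta_rot":[0,0,0],"gripper":1}
    - {"travel":[0,0,-0.5],"delta_rot":[0,0,0],"gripper":1}
    - {"travel":[0,0,0],"delta_rot":[0,0,0],"gripper":1}
    - {"travel":[0,0,0],"delta_rot":[0,0,0],"gripper":1}
    - {"travel":[0,0,0],"delta_rot":[0,0,0],"gripper":1}

```text
t: 10.2
position: [0.5033, 0.0532, 0.3137]
eef_rot: [[0.235, 0.972, -0.002], [0.972, -0.235, 0.0], [-0.0, -0.002, -1.0]]
wrist_force: [0.0, 0.6, 0.6]
width: 1.0
gripper_force: 0.0
```

Run:
```python
from rig import env, grab_frame
import cv2
s=env.sense();print(s['t'],s['position'],s['wrist_force'],s['width'],s['dq'])
cv2.imwrite('pics/s3.png',grab_frame('scene')['image'][:,:,::-1])
```

```text
10.2 [0.50329209 0.05322752 0.31366348] [0.01691993 0.62681052 0.57630191] 0.9996156835193846 [ 0.00017728  0.0048076   0.01123193  0.00051373  0.00140866 -0.00088951]
```

View pics/s3.png

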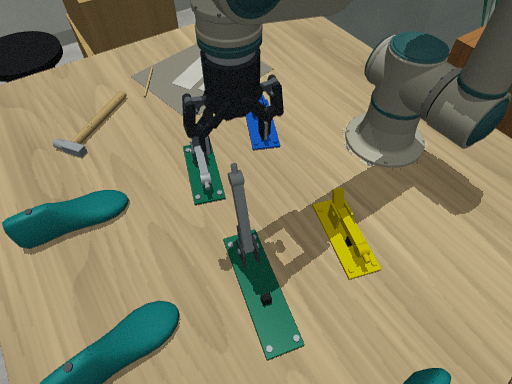

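The long post stands alone, leaning on its stop with its boss at about (236,177). The gripper is clear above it, and the short post at (203,170) is still folded.

```bash
python3 -c "
from rig import workorder
print(workorder.job_done())"
```

```text
the job is handed in; nothing more can be done
None
```

The long post is up past upright, leaning on its stop and released; the short post is still folded down, and the job was handed in at about 10 s of the 35 s allowed.

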